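Hang the round filter-media basket on the drip hook

ROBOT

A 6-joint arm with a two-finger parallel gripper is mounted at the origin on the work surface. World frame = base frame: x ahead of the robot, y to its left, z up, the work surface at z = 0. Lengths are in m, angles in rad, forces in N, time in s.
With the tool pointing down it reaches from about 0.325 to 0.85 m from the base axis. Payload 4.4 kg.
Tool frame: the origin (TCP) lies on the centre line of the jaws, within the pads' length; the fingertips stand 14 mm ahead of it and the grasp point (between the pads) lies 5 mm behind it; x points along the fingers, y is the direction in which the jaws open and shut, and the axes are right-handed (so a half turn about x gives the same grasp; the last joint's range is limited). The gripper opens to 94 mm and grips with 3 to 60 N. Pads are 16 mm wide; open, the fingers measure 119 mm over their backs; the gripper's body (75 mm by 177 mm) begins 78 mm behind the grasp point.
Start: joints at [-0.15, 0.207, 1.542, -0, 1.393, -0.15], TCP at [0.575, -0, 0.219] pointing down, gripper open.
Joint ranges: [-2.73, 2.73], [-0.86, 2.22], [0.23, 2.46], [-1.11, 4.25], [0.08, 2.63], [-2.82, 2.82]. Speed limits (rad/s): [2.79, 2.79, 3.14, 3.14, 3.14, 3.14].

INTERFACE

Orientations are given as [roll, pitch, yaw] about the fixed x, y, z axes, in that order (R = Rz(yaw) Ry(pitch) Rx(roll)).
In Python, from rig import monitor, capture, robot gives the robot as it stands.
- The arm moves only by the tool servo_tool, never from a script. Its argument "motion" is a list of rows, each a list of 7 numbers: the shift along the tool's x, y, z in units of 600 mm (1.0 is 600 mm), then the turn, a rotation vector about the tool's x, y, z in units of 60 degrees (1.0 is 60 degrees), then the finger opening in mm, from 0 to 94. In form: [[tx, ty, tz, wx, wy, wz, jaw], ...]. A call has 1 to 20 rows; each row is the pose to reach, as a shift and turn from the pose commanded when the call began, along the tool's axes at that moment; what a row does not reach only later rows make up. A row lasts 1/8 s, in which the tool goes at most 62.5 mm and 10.7 degrees, less where a joint would pass 70% of its speed; a pose out of reach is approached as far as the arm can. A call with a number of a shift or a turn outside -1 to 1 is refused whole. A call with a gripper value outside its range is refused whole. The fingers move at their own pace and stop on an object; the grip force is fixed at half the most. Time passes only in rows, so rows that repeat a pose let the fingers close. It gives the time, the measured TCP pose, the force and the opening at its end, in the units of the state.
- monitor.get_state(): the state, without advancing time (a new reading comes with each control period).
- capture(name): name is "scene" or "side" or "wrist"; returns a dict with "pixels" (420x560x3 uint8, red, green, blue), "intrinsics" (3x3 intrinsics, pixels), "k1" (the pictures are not rectified: a ray, as slopes to the right and down, at radius r is drawn at 1 + k1 r^2 times it, then the intrinsics apply), "R" (3x3) and "t" (3): a world point X has camera coordinates R X + t; the wrist camera has in their place "tool_from_camera" (4x4, takes a point from camera to tool coordinates, whose origin is the TCP and whose axes are the tool frame's). Camera axes: x right, y down, z forward; pixel columns grow to the right and rows downward; lengths in m; the calibration is good to about 2 mm. A picture is of the moment at which its call begins: read the wrist's pose just before it. There is no depth.
- robot.finish_job(): hands the job in, once; it reports no verdict.
The state is a dict: "t": time; "joint_positions": joint angles; "qvel": joint speeds; "joint_efforts": joint torques, N m; "tool_pos": TCP position; "eef_rot": TCP orientation; "contact_force": force on the tool from outside, world axes, zero at the start; "torque": the same for the moment, N m; "gripper_width": finger opening in m.
Only numpy, scipy, OpenCV 4.12 (cv2) and the standard library are available. Lean on these libraries where they do the work, as an engineer would, in place of code of your own. Each camera call takes 0.05 s, during which the arm holds its last target.

TASK

Swing the folded bail of the round filter basket upright while the basket still stands on the bench, then hang the basket by its bail over the hook above the drip tray. Leave it hanging freely and level, without tipping it on the way, and leave the square basket where it is.

Things in the scene. Friction and masses are not known exactly. Their poses are not given: they have to be found in the camera images.
- basket_mid (a point): Round grey loose basket of white rings, 0.3-0.6 kg, foot 88 mm, rim 100 mm across, 90 mm high, upright on the bench. Point: its centre, 45 mm above its underside; z up. Its wire bail turns about a line along this y, 35 mm above this point, on pivots at y +-58 mm, and starts folded to this +x. Pivots slightly stiff (0.02 N m): the bail stays where left; a stop ends its swing 2 degrees past upright.
- bail_grip (a point): Centre of the black grip plate on the round basket's bail, 10 mm thick (x), 30 wide along the crossbar (y), 36 long (z: away from the pivots, up when upright). It lies 100 mm from the pivot line; starts 54-72 degrees from upright, free beside the basket. The 6 mm crossbar is at the plate's inner end: underside 22 mm below this point, sloping down 7 mm to y +-45 mm. Bail sides at y +-58 mm.
- hook_seat (a point): Fixed hook of 10 mm round steel bar over a black drip tray (170 x 140 mm, 18 high). Point: top of the bar at its lowest place, where the crossbar rests, lying along y; 215 mm above the bench; z up. Open end towards -x: upturned tip 34 mm from the point along -x, its top 16 mm higher than the point. Along +x the bar rises 13 mm and turns down into its post 75 mm from the point.
- square_mid (a point): Bystander, to be left alone: loose shallow square grey basket of rings, 110 x 110 mm, 50 mm high, its wire bail folded flat, reaching 75 mm from the centre along +x and 62 mm to either side (y). Point: its centre, 25 mm above its underside; z up.
There are look-alikes about, which are no part of the job. What is shaped like the part that bears basket_mid but orange is not meant.

How it is judged:
On the way:
1. the bail has been swung to within 10 degrees of upright while the basket stands on the bench (not raised more than 15 mm, not tilted more than 10 degrees) (angle between each of bail_grip, basket_mid's own z axis and vertical below 0.175 rad and height (world z) of basket_mid below 0.06 m), for 0.2 s.
At the end, for the whole second after the job is handed in: the round basket hangs from the hook: plate centre 10-40 mm above the seat, at most 25 mm tipwards, 35 mm postwards, 25 mm sideways; basket centre 80-130 mm above the bench, leaning under 17 degrees; square basket within 20 mm of its start (x of bail_grip in the frame of hook_seat between -0.025 and 0.035 m and y of bail_grip in the frame of hook_seat between -0.025 and 0.025 m and z of bail_grip in the frame of hook_seat between 0.01 and 0.04 m and height (world z) of basket_mid between 0.08 and 0.13 m and angle between basket_mid's own z axis and vertical below 0.3 rad and distance of square_mid from where it was at the start of the episode below 0.02 m); the robot touches nothing.
It fails at once if the round basket is tipped by more than 35 degrees (angle between basket_mid's own z axis and vertical above 0.61 rad).
It fails at once if the square basket is moved by more than 20 mm (distance of square_mid from where it was at the start of the episode above 0.02 m).
It also fails if it takes over 64 s, if anything falls off the work surface, if the arm or the gripper's body presses on something with over 40 N, if the wrist force passes 120 N, or if a joint passes its speed limit or range.

## Working session

There is one attempt and no reset: what is moved stays moved. The work goes in short steps, Python scripts to look and compute and a tool call to move; the robot and the scene stay as the last step left them, time stands still between calls to the robot, and variables do not carry over. Pictures are saved under pics/ and viewed, and the job is handed in when it is done.

Besides the shell and the picture viewer there is one more tool, called after "Request:" in YAML: its name, and indented under it one key for each argument. servo_tool: Moves the arm, as the interface text tells. Its arguments: {"type":"object","properties":{"motion":{"type":"array","items":{"type":"array","items":{"type":"number"}}}},"required":["motion"]}

```bash
ls; mkdir -p pics
python3 - <<'E'
from rig import monitor, capture, robot
import cv2
s=monitor.get_state(); print(s)
for n in ["scene","side","wrist"]:
    c=capture(n); cv2.imwrite(f"pics/{n}0.png",c["pixels"][:,:,::-1])
    print(n,{k:v for k,v in c.items() if k!="pixels"})
E
```

```text
pics
{'t': 0.0, 'joint_positions': array([-1.50756176e-01,  2.07440817e-01,  1.54225023e+00, -4.73481446e-04,
        1.39215411e+00, -1.50402984e-01]), 'qvel': array([ 0.0006945 , -0.00076107,  0.00073897,  0.00022276,  0.00230381,
        0.00050829]), 'joint_efforts': array([  0.48700165, -37.1950686 , -27.5338912 ,   0.24459257,
         0.53056274,  -0.04704023]), 'tool_pos': array([ 5.74984765e-01, -3.10811349e-04,  2.18612294e-01]), 'eef_rot': array([-0.64706909,  1.57026637, -2.21813441]), 'contact_force': array([-0.49243849, -0.29521755, -0.5123507 ]), 'torque': array([0.00302115, 0.01098853, 0.03462425]), 'gripper_width': 0.09414136001664715}
scene {'intrinsics': array([[478.48038628,   0.        , 277.24739211],
       [  0.        , 478.48038628, 214.10257859],
       [  0.        ,   0.        ,   1.        ]]), 'k1': 0.03240969301250113, 'R': array([[ 0.25800568,  0.96612818, -0.00542289],
       [ 0.84508453, -0.22839411, -0.48339246],
       [-0.46825763,  0.1201352 , -0.87538696]]), 't': array([-0.19420178, -0.33863338,  1.46478175])}
side {'intrinsics': array([[525.
[... 241 characters left out ...]
754, -0.56061988, -0.82035071],
       [ 0.13037058,  0.81013228, -0.57156732]]), 't': array([-0.45745731,  0.22004125,  1.01503658])}
wrist {'intrinsics': array([[330.68423016,   0.        , 278.58976401],
       [  0.        , 330.68423016, 212.99752071],
       [  0.        ,   0.        ,   1.        ]]), 'k1': -0.07012209428679478, 'tool_from_camera': array([[-3.71496609e-04, -2.60893254e-01,  9.65367584e-01,
        -1.64528224e-01],
       [ 9.99999930e-01, -5.14094842e-05,  3.70930411e-04,
         5.89569540e-04],
       [-4.71441924e-05,  9.65367654e-01,  2.60893255e-01,
        -7.69791507e-02],
       [ 0.00000000e+00,  0.00000000e+00,  0.00000000e+00,
         1.00000000e+00]])}
```

View pics/scene0.png

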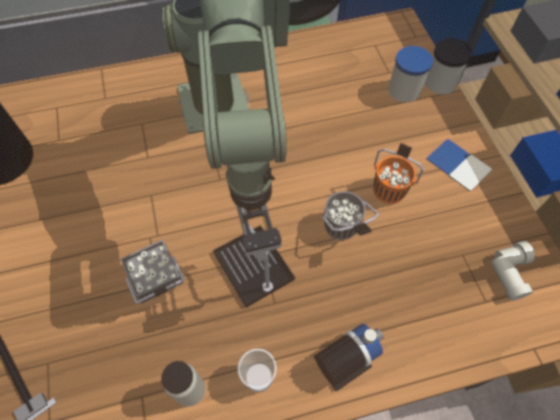

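View pics/side0.png

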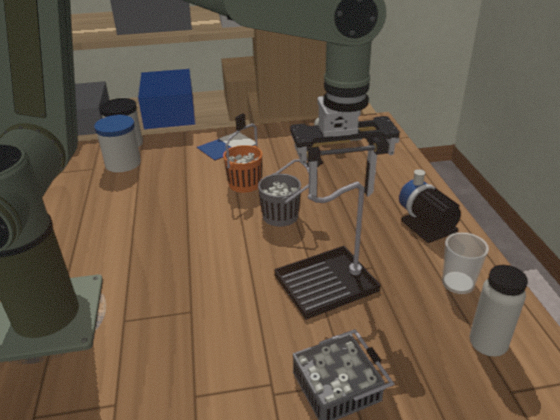

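View pics/wrist0.png

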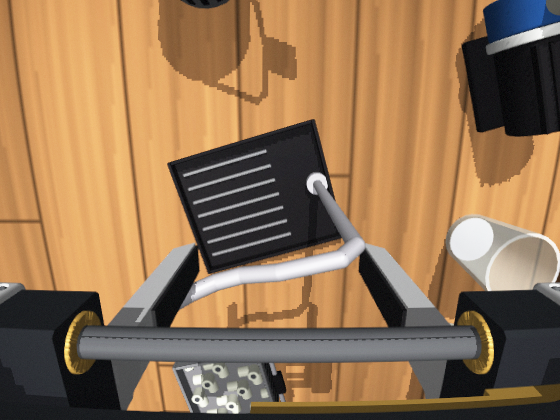

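```bash
cat > h.py <<'E'
import numpy as np, cv2
from scipy.spatial.transform import Rotation as Ro
from rig import monitor, capture, robot
def toolpose():
    s=monitor.get_state(); T=np.eye(4); T[:3,:3]=Ro.from_euler('xyz',s['eef_rot']).as_matrix(); T[:3,3]=s['tool_pos']; return T
def cap(n):
    T=toolpose(); c=capture(n)
    if n=='wrist':
        M=np.linalg.inv(T@c['tool_from_camera']); c['R']=M[:3,:3]; c['t']=M[:3,3]
    return c
def save(c,fn):
    np.savez('pics/'+fn+'.npz',**{k:v for k,v in c.items()}); cv2.imwrite('pics/'+fn+'.png',c['pixels'][:,:,::-1])
def load(fn): return dict(np.load('pics/'+fn+'.npz'))
def proj(c,X):
    X=np.atleast_2d(X); p=X@c['R'].T+c['t']; s=p[:,:2]/p[:,2:]; r2=(s**2).sum(1,keepdims=True)
    s=s*(1+c['k1']*r2); K=c['intrinsics']; return s*K[0,0]+K[:2,2]
def ray(c,uv):
    K=c['intrinsics']; k1=float(c['k1']); d=(np.array(uv,float)-K[:2,2])/K[0,0]; s=d.copy()
    for _ in range(20): s=d/(1+k1*(s@s))
    v=c['R'].T@np.array([s[0],s[1],1]); return -c['R'].T@c['t'], v/np.linalg.norm(v)
def atz(c,uv,z):
    o,v=ray(c,uv); return o+v*(z-o[2])/v[2]
def tri(obs):
    A=0;b=0;rs=[ray(c,uv) for c,uv in obs]
    for o,v in rs:
        P=np.eye(3)-np.outer(v,v); A=A+P;b=b+P@o
    X=np.linalg.solve(A,b); return X,[np.linalg.norm((np.eye(3)-np.outer(v,v))@(X-o)) for o,v in rs]
def crop(fn,x0,y0,x1,y1,k,out):
    im=cv2.imread('pics/'+fn+'.png')[y0:y1,x0:x1]; cv2.imwrite('pics/'+out+'.png',cv2.resize(im,None,fx=k,fy=k,interpolation=cv2.INTER_CUBIC))
E
python3 - <<'E'
from h import *
print(toolpose().round(3))
for n in ["scene","side","wrist"]: save(cap(n),n+'1')
crop('scene1',200,180,400,320,4,'c1'); crop('side1',220,130,420,330,3,'c2')
E
```

```text
[[-0.     1.    -0.     0.575]
 [-0.    -0.    -1.    -0.   ]
 [-1.    -0.     0.     0.219]
 [ 0.     0.     0.     1.   ]]
```

View pics/c1.png

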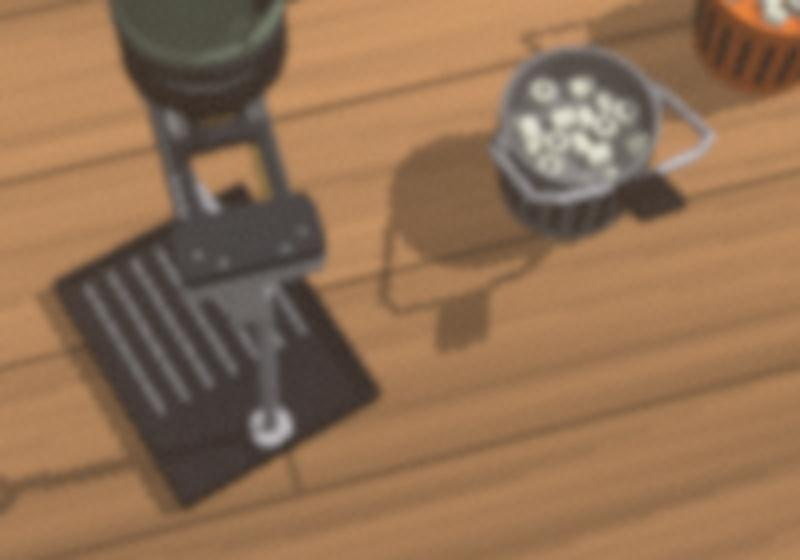

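View pics/c2.png

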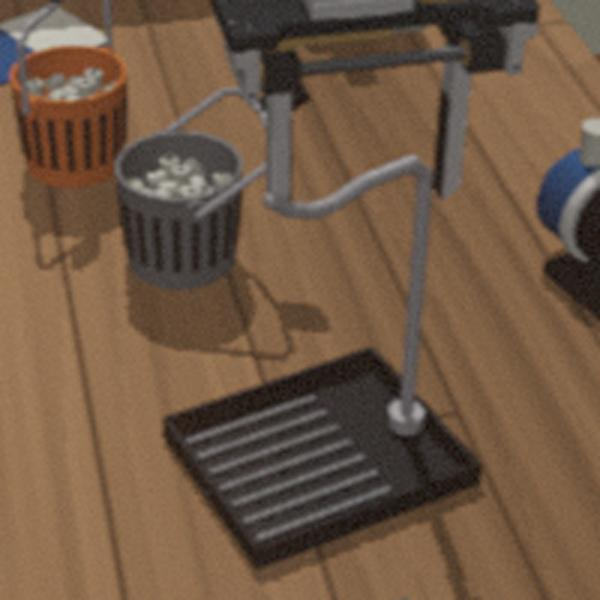

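Request:
servo_tool:
  motion:
    - [-0.1, 0, 0, 0, 0, 0, 94]
    - [-0.2, 0, 0, 0, 0, 0, 94]
    - [-0.3, 0, 0, 0, 0, 0, 94]
    - [-0.3, -0.1, -0.1, 0, 0, 0, 94]
    - [-0.3, -0.15, -0.2, 0, 0, 0, 94]
    - [-0.3, -0.15, -0.2, 0, 0, 0, 94]

```text
t: 1.05
tool_pos: [0.4827, 0.1223, 0.4]
eef_rot: [-2.744, 1.57, 1.971]
contact_force: [-0.5, 0.9, -0.9]
gripper_width: 0.0941
```

Run:
```python
from h import *
print(toolpose().round(3))
for n in ["scene","side","wrist"]: save(cap(n),n+'2')
crop('scene2',200,180,400,320,4,'c1'); crop('side2',220,130,420,330,3,'c2')
```

```text
[[-0.     1.     0.003  0.483]
 [ 0.001  0.003 -1.     0.122]
 [-1.    -0.    -0.001  0.4  ]
 [ 0.     0.     0.     1.   ]]
```

View pics/c1.png

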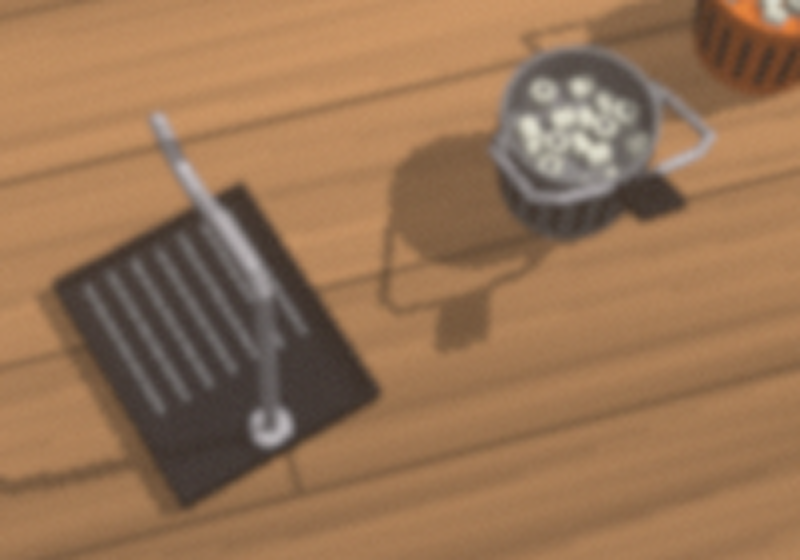

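View pics/c2.png

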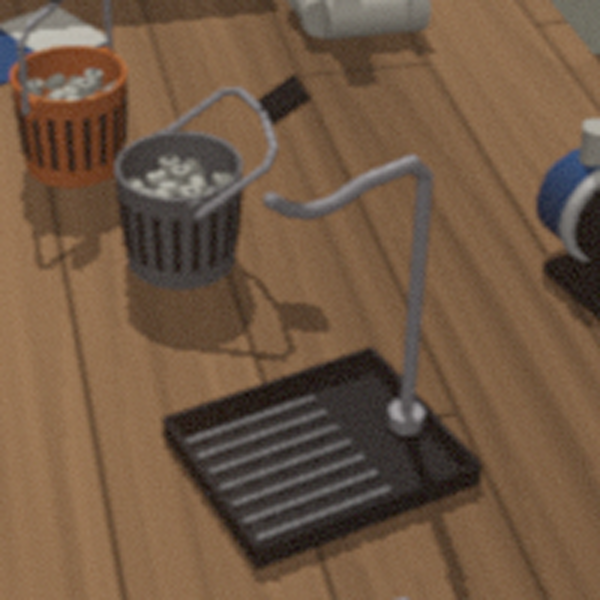

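View pics/wrist2.png

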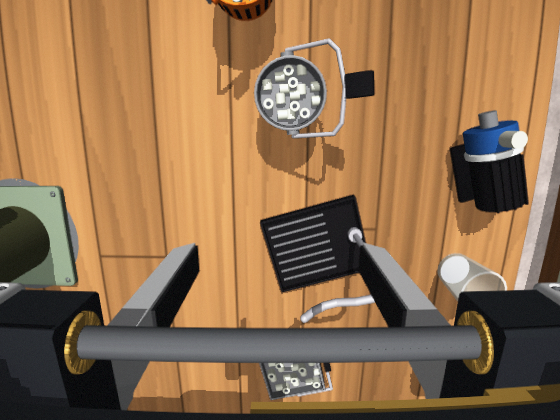

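Run:
```python
from h import *
s,d,w=load('scene2'),load('side2'),load('wrist2')
S=lambda x,y:(200+x/4,180+y/4); D=lambda x,y:(220+x/3,130+y/3)
def show(n,*o):
    X,r=tri(o); print(n,X.round(4),np.round(r,4)); return X
show('plate',(s,S(653,197)),(d,D(286,99)),(w,(360,84)))
show('b1',(s,S(712,133)),(d,D(235,92)))
for c,uv in((s,S(580,117)),(d,D(180,174)),(w,(291,92))): print('rim',atz(c,uv,.09))
show('rim',(s,S(580,117)),(d,D(180,174)),(w,(291,92)))
t=show('tip',(s,S(157,118)),(d,D(270,201)))
b=show('bend',(s,S(262,287)),(d,D(420,163)))
show('base',(s,S(271,427)),(d,D(406,418)))
v=b-t; print(np.linalg.norm(v[:2]),np.degrees(np.arctan2(v[1],v[0])))
```

```text
plate [0.5862 0.2498 0.1316] [0.0014 0.0024 0.0017]
b1 [0.5534 0.3002 0.1169] [0.0062 0.0062]
rim [0.50289616 0.23995236 0.09      ]
rim [0.50012379 0.22356345 0.09      ]
rim [0.50008813 0.24261354 0.09      ]
rim [0.5005 0.2425 0.0796] [0.0026 0.003  0.0011]
tip [ 0.5145 -0.0197  0.2259] [0.0014 0.0014]
bend [0.6192 0.0121 0.2177] [0.001 0.001]
base [0.6204 0.0107 0.0086] [0.0019 0.0019]
0.1093476950697562 16.915391066419332
```

```bash
cat > ov.py <<'E'
from h import *
def basket(x,y,yaw,ang,z0=0.0):
    c,s=np.cos(yaw),np.sin(yaw); R=np.array([[c,-s,0],[s,c,0],[0,0,1]])
    L=[]
    a=np.linspace(0,2*np.pi,49)
    for r,z in((.044,0),(.05,.09)): L.append(np.c_[r*np.cos(a),r*np.sin(a),0*a+z])
    u=np.array([np.sin(ang),0,np.cos(ang)]); n=np.array([np.cos(ang),0,-np.sin(ang)]);Y=np.array([0,1,0]);P=np.array([0,0,.08])
    g=P+.1*u
    L.append(np.array([P-.058*Y,P-.058*Y+.05*u,P-.045*Y+.074*u,P+.081*u,P+.045*Y+.074*u,P+.058*Y+.05*u,P+.058*Y]))
    for k in(-.005,.005): L.append(np.array([g+n*k+a*.015*Y+b*.018*u for a,b in((-1,-1),(1,-1),(1,1),(-1,1),(-1,-1))]))
    return [l@R.T+[x,y,z0] for l in L]
def hook(x,y,yaw):
    c,s=np.cos(yaw),np.sin(yaw); R=np.array([[c,-s,0],[s,c,0],[0,0,1]])
    return [np.array([[-.034,0,.011],[-.02,0,-.002],[0,0,-.005],[.02,0,-.002],[.06,0,.008],[.075,0,.004],[.075,0,-.19]])@R.T+[x,y,.215]]
def draw(fn,Ls,box,k,out):
    c=load(fn); im=c['pixels'][:,:,::-1]; x0,y0,x1,y1=box
    im=cv2.resize(im[y0:y1,x0:x1],None,fx=k,fy=k,interpolation=cv2.INTER_CUBIC)
    for L in Ls:
        p=(proj(c,L)+.5-[x0,y0])*k
        cv2.polylines(im,[np.int32(p*8)],False,(0,255,0),1,cv2.LINE_AA,3)
    return im
E
cat > o1.py <<'E'
from ov import *
B=basket(.5010,.2415,np.radians(5),np.radians(59)); t=np.radians(17); H=hook(.5478,-.0097,t)
A=[draw('scene2',B+H,(220,180,400,300),2.2,''),draw('side2',B+H,(240,130,400,290),2.2,''),draw('wrist2',B+H,(220,20,400,340),1.6,'')]
h=max(a.shape[0] for a in A)
A=[cv2.copyMakeBorder(a,0,h-a.shape[0],0,0,0) for a in A]; im=np.hstack(A); print(im.shape)
cv2.imwrite('pics/ov1.png',im)
E
python3 o1.py
```

```text
(512, 1036, 3)
```

```bash
python3 -c "
import cv2;im=cv2.imread('pics/ov1.png');h,w=im.shape[:2];f=min(800/w,600/h,1);print(im.shape)
cv2.imwrite('pics/ov1b.png',cv2.resize(im,None,fx=f,fy=f))"
```

```text
(512, 1036, 3)
```

View pics/ov1b.png

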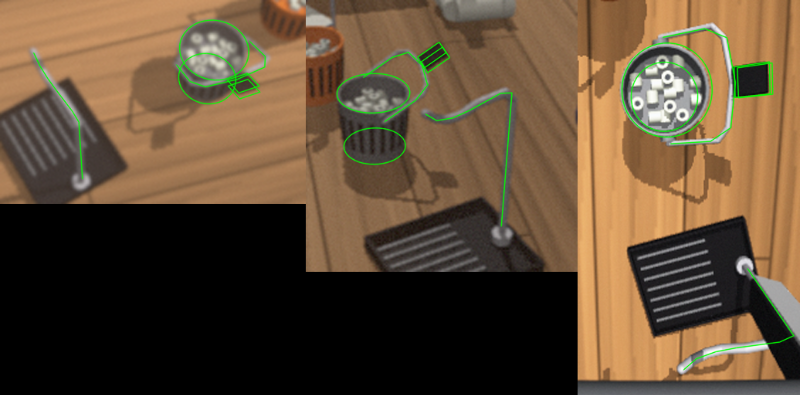

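```bash
cat > plan.py <<'E'
from h import *
def Rdown(yaw_deg):  # tool y = -basket y, tool z = -basket x
    a=np.radians(yaw_deg); c,s=np.cos(a),np.sin(a)
    return np.array([[0,s,-c],[0,-c,-s],[-1,0,0]])
def row(T,p,R):
    d=T[:3,:3].T@(np.array(p)-T[:3,3])/.6; w=Ro.from_matrix(T[:3,:3].T@R).as_rotvec()/np.radians(60)
    return np.r_[d,w]
E
python3 - <<'E'
from plan import *
T=toolpose()
np.set_printoptions(suppress=True,precision=4)
print(T[:3,3],monitor.get_state()['joint_positions'])
for p in ((.60,.25,.40),(.64,.2537,.40),(.64,.2537,.129)): print(row(T,p,Rdown(5)))
E
```

```text
[0.4839 0.1211 0.3997] [ 0.0715 -0.0371  1.441   0.0002  1.7378  0.0687]
[-0.0004  0.194  -0.2142  1.4194  0.      0.0003]
[-0.0005  0.2607 -0.2202  1.4194  0.      0.0003]
[ 0.4512  0.2608 -0.2201  1.4194  0.      0.0003]
```

Request:
servo_tool:
  motion:
    - [0, 0.06, -0.06, 0.17, 0, 0, 0]
    - [0, 0.12, -0.12, 0.34, 0, 0, 0]
    - [0, 0.18, -0.18, 0.51, 0, 0, 0]
    - [0, 0.24, -0.22, 0.68, 0, 0, 0]
    - [0, 0.26, -0.22, 0.85, 0, 0, 0]
    - [0, 0.26, -0.22, 1.0, 0, 0, 0]
    - [0, 0.26, -0.22, 1.0, 0, 0, 0]

```text
t: 2.08
tool_pos: [0.6417, 0.251, 0.3982]
eef_rot: [-0.231, 1.569, -2.848]
contact_force: [-1.9, 0.3, 0.2]
gripper_width: 0.0269
```

Run:
```python
from plan import *
T=toolpose()
np.set_printoptions(suppress=True,precision=4)
print(T[:3,3],monitor.get_state()['joint_positions'])
for p in ((.64,.2537,.40),(.64,.2537,.129)): print(row(T,p,Rdown(5)))
```

```text
[0.6417 0.251  0.3982] [ 0.2474  0.3983  0.9392 -0.0001  1.8062  1.294 ]
[-0.003  -0.0053  0.0002  0.4172  0.002   0.    ]
[ 0.4487 -0.0051 -0.0008  0.4172  0.002   0.    ]
```

Turn first at height, look, then descend.

Request:
servo_tool:
  motion:
    - [0, -0.003, 0, 0.17, 0, 0, 0]
    - [0, -0.005, 0, 0.34, 0, 0, 0]
    - [0, -0.005, 0, 0.417, 0.002, 0, 0]
    - [0, -0.005, 0, 0.417, 0.002, 0, 0]

```text
t: 2.58
tool_pos: [0.6396, 0.254, 0.3994]
eef_rot: [-2.937, 1.569, 0.294]
contact_force: [-1.8, 1.2, 0.6]
gripper_width: 0.0003
```

Run:
```python
from plan import *
save(cap('wrist'),'wrist3')
T=toolpose()
np.set_printoptions(suppress=True,precision=4)
print(T,monitor.get_state()['gripper_width'])
for p in ((.64,.2537,.40),(.64,.2537,.129)): print(row(T,p,Rdown(5)))
from ov import *
B=basket(.5010,.2415,np.radians(5),np.radians(59))
cv2.imwrite('pics/ov3.png',draw('wrist3',B,(0,0,560,420),1.4,''))
```

```text
[[ 0.0018  0.0893 -0.996   0.6396]
 [ 0.0005 -0.996  -0.0893  0.2541]
 [-1.     -0.0004 -0.0018  0.3994]
 [ 0.      0.      0.      1.    ]] 0.0005773658208314426
[-0.0009  0.0007 -0.0007  0.002  -0.0017  0.0004]
[ 0.4507  0.0008  0.0002  0.002  -0.0017  0.0004]
```

View pics/ov3.png

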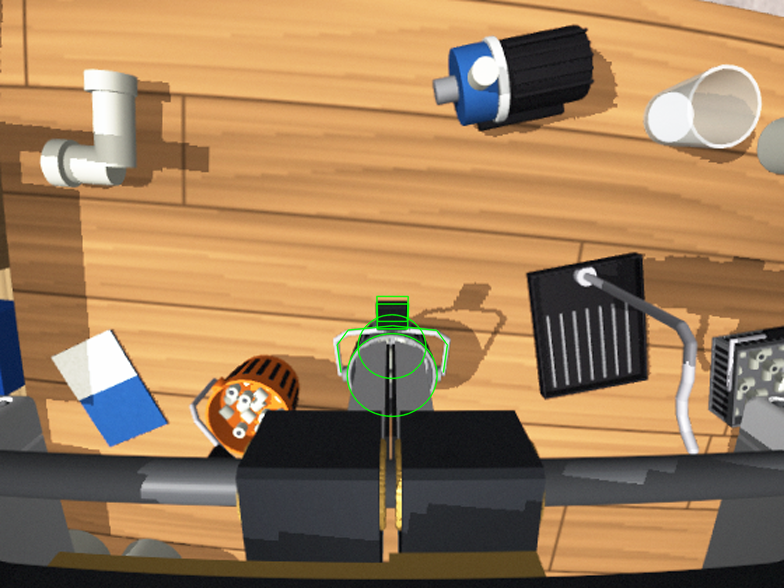

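Request:
servo_tool:
  motion:
    - [0.09, 0, 0, 0, 0, 0, 0]
    - [0.18, 0, 0, 0, 0, 0, 0]
    - [0.27, 0, 0, 0, 0, 0, 0]
    - [0.36, 0, 0, 0, 0, 0, 0]
    - [0.43, 0, 0, 0, 0, 0, 0]
    - [0.45, 0, 0, 0, 0, 0, 0]
    - [0.45, 0, 0, 0, 0, 0, 0]

```text
t: 3.5
tool_pos: [0.6401, 0.2546, 0.1295]
eef_rot: [-2.902, 1.569, 0.327]
contact_force: [-1.2, 0.8, 1.2]
gripper_width: 0.0005
```

Run:
```python
from plan import *
c=cap('side');save(c,'side4');save(cap('scene'),'scene4')
T=toolpose();print(T[:3,3])
np.set_printoptions(suppress=True,precision=4)
print(row(T,(.514,.2426,.129),Rdown(5)))
crop('side4',220,70,420,270,3,'c4')
```

```text
[0.64189147 0.25514327 0.13227072]
[ 0.004   0.0022  0.2142  0.0001 -0.0063  0.0012]
```

View pics/c4.png

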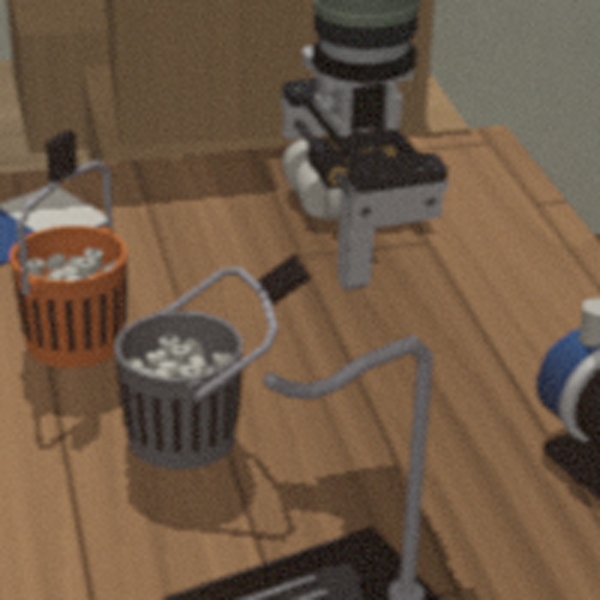

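Request:
servo_tool:
  motion:
    - [0, 0, 0.02, 0, 0, 0, 0]
    - [0, 0, 0.04, 0, 0, 0, 0]
    - [0, 0, 0.06, 0, 0, 0, 0]
    - [0, 0, 0.08, 0, 0, 0, 0]
    - [0, 0, 0.1, 0, 0, 0, 0]
    - [0, 0, 0.12, 0, 0, 0, 0]
    - [0, 0, 0.14, 0, 0, 0, 0]
    - [0, 0, 0.155, 0, 0, 0, 0]
    - [0, 0, 0.17, 0, 0, 0, 0]
    - [0, 0, 0.18, 0, 0, 0, 0]
    - [0, 0, 0.188, 0, 0, 0, 0]
    - [0, 0, 0.194, 0, 0, 0, 0]
    - [0, 0, 0.198, 0, 0, 0, 0]
    - [0, 0, 0.198, 0, 0, 0, 0]

```text
t: 5.35
tool_pos: [0.5215, 0.2444, 0.1291]
eef_rot: [-2.901, 1.569, 0.328]
contact_force: [-1.1, 0.7, 0.2]
gripper_width: 0.0005
```

Run:
```python
from plan import *
save(cap('side'),'side5');save(cap('scene'),'scene5');save(cap('wrist'),'wrist5')
T=toolpose();print(T[:3,3], monitor.get_state()['contact_force'])
crop('side5',220,70,420,270,3,'c5')
crop('scene5',270,130,420,260,3,'c5b')
```

```text
[0.52178023 0.24441969 0.12913715] [-1.06169069 -0.1359153   1.06343367]
```

View pics/c5.png

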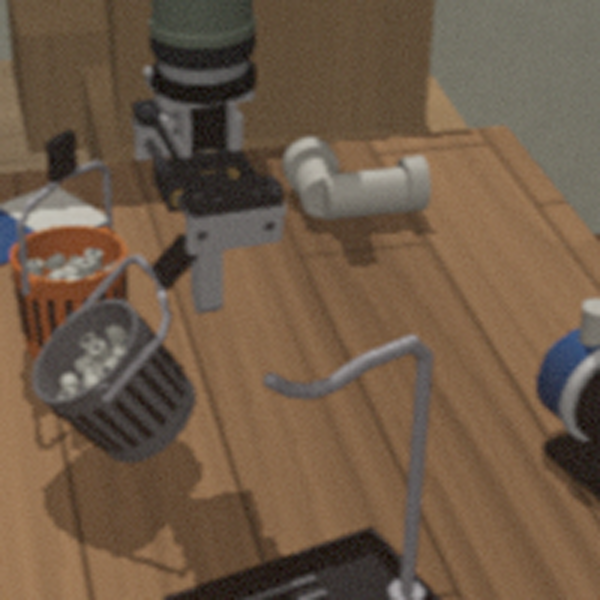

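View pics/c5b.png

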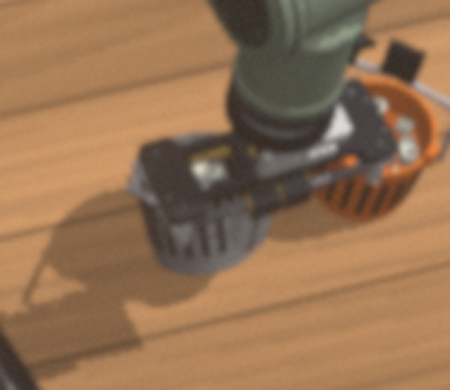

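View pics/wrist5.png

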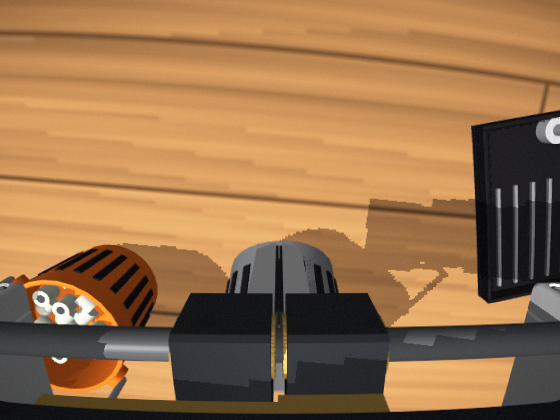

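Request:
servo_tool:
  motion:
    - [0, 0, -0.008, 0, 0, 0, 0]
    - [0, 0, -0.016, 0, 0, 0, 0]
    - [0, 0, -0.024, 0, 0, 0, 0]
    - [0, 0, -0.032, 0, 0, 0, 0]
    - [0, 0, -0.04, 0, 0, 0, 0]
    - [0, 0, -0.048, 0, 0, 0, 0]
    - [0, 0, -0.056, 0, 0, 0, 0]

```text
t: 6.38
tool_pos: [0.5547, 0.2473, 0.1287]
eef_rot: [-2.416, 1.57, 0.813]
contact_force: [-1.4, 0.3, -0.1]
gripper_width: 0.0004
```

Run:
```python
from plan import *
save(cap('side'),'side6');save(cap('scene'),'scene6')
T=toolpose();print(T[:3,3], monitor.get_state()['contact_force'])
crop('side6',220,70,420,270,3,'c6')
crop('scene6',270,130,420,260,3,'c6b')
```

```text
[0.55515418 0.24727192 0.12885359] [-0.48535835  0.63684008  0.35961944]
```

View pics/c6.png

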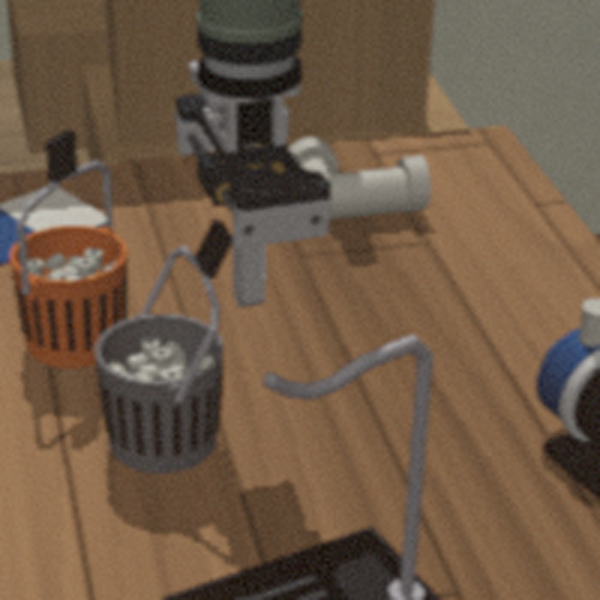

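View pics/c6b.png

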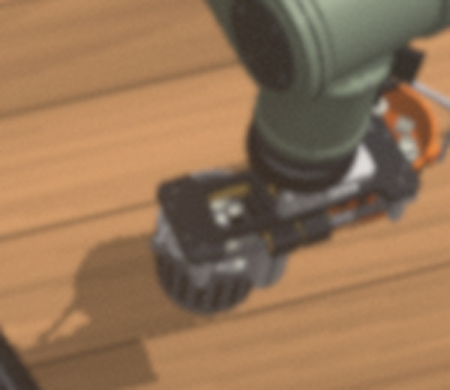

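Request:
servo_tool:
  motion:
    - [0, 0, -0.06, 0, 0, 0, 0]
    - [-0.08, 0, -0.1, 0, 0, 0, 0]
    - [-0.18, 0, -0.1, 0, 0, 0, 0]
    - [-0.28, 0, -0.1, 0, 0, 0, 0]
    - [-0.38, 0, -0.1, 0, 0, 0, 0]
    - [-0.38, 0, -0.1, 0, 0, 0, 0]

```text
t: 7.22
tool_pos: [0.6168, 0.2532, 0.3655]
eef_rot: [-2.955, 1.555, 0.274]
contact_force: [-1.5, 0.2, 0.2]
gripper_width: 0.0002
```

Run:
```python
from plan import *
for n in('side','scene','wrist'): save(cap(n),n+'7')
T=toolpose();print(T[:3,3])
crop('side7',220,100,380,230,4,'c7')
crop('scene7',270,130,420,260,4,'c7b')
crop('wrist7',180,150,380,350,3,'c7c')
```

```text
[0.61378588 0.25228621 0.35594243]
```

View pics/c7.png

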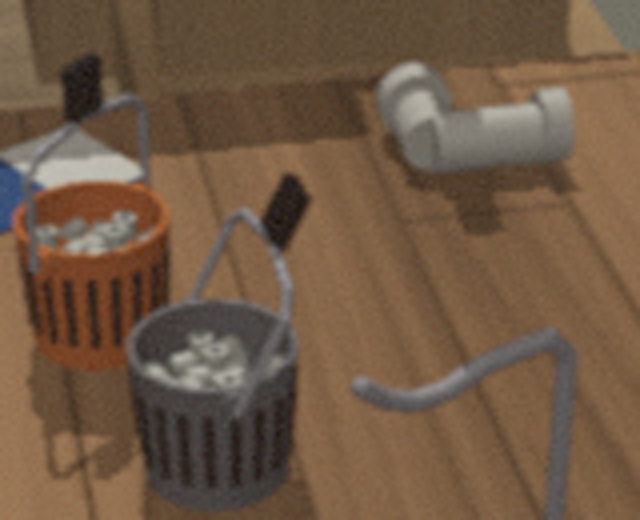

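View pics/c7b.png

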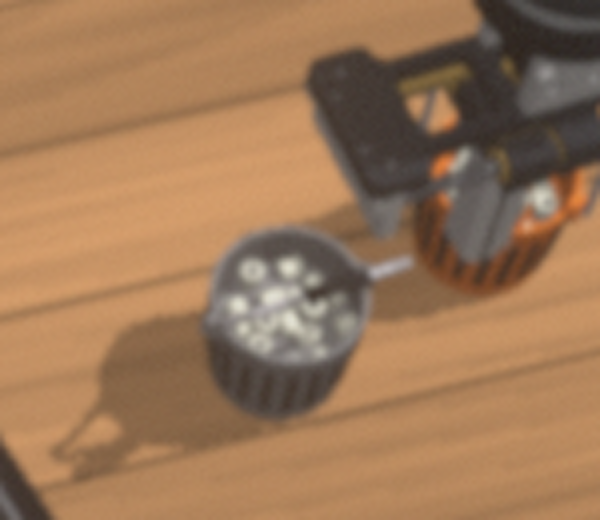

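View pics/c7c.png

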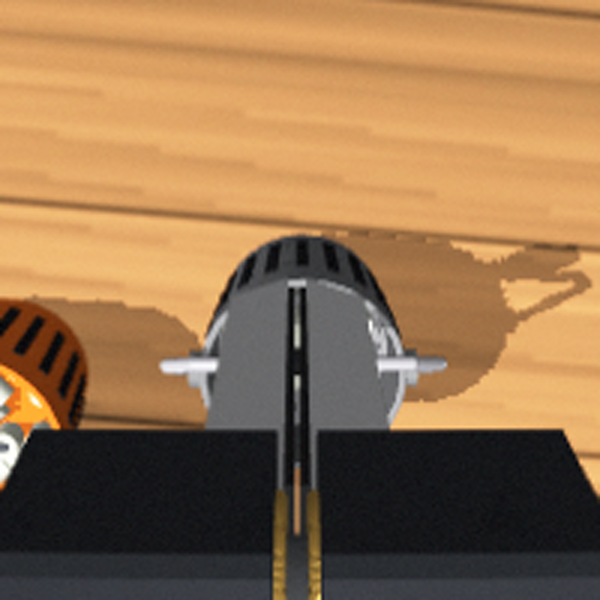

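```bash
cat > o7.py <<'E'
from ov import *
import sys
n,x,y,yaw,ang=sys.argv[1],*map(float,sys.argv[2:6])
B=basket(x,y,np.radians(yaw),np.radians(ang))
A=[draw('scene'+n,B,(290,120,410,240),3.3,''),draw('side'+n,B,(220,110,340,230),3.3,'')]
cv2.imwrite('pics/ov7.png',np.hstack(A))
E
python3 - <<'E'
from h import *
s,d=load('scene7'),load('side7')
X,r=tri([(s,(270+318/4,130+289/4)),(d,(291.5,153))]);print('plate',X,r)
print(atz(s,(342.5,204.2),.09),atz(d,(273.2,186.8),.09))
E
python3 o7.py 7 .483 .24 4 28
```

```text
plate [0.52984288 0.23125429 0.17394277] [np.float64(0.0007563563490346425), np.float64(0.0007563563490345632)]
[0.48765065 0.23864082 0.09      ] [0.48555894 0.23168899 0.09      ]
```

View pics/ov7.png

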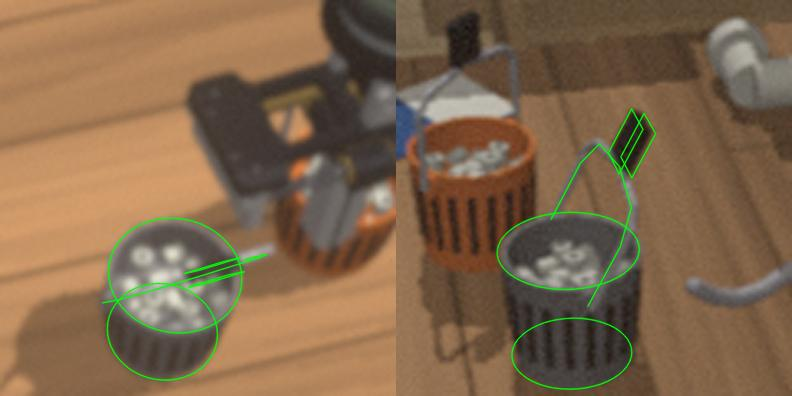

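Run:
```python
from plan import *
T=toolpose();print(T[:3,3])
np.set_printoptions(suppress=True,precision=4)
u=np.array([np.cos(np.radians(5)),np.sin(np.radians(5))]);b=np.array([.485,.2375])
for l,z in((.115,.357),(.115,.144),(.075,.144),(.013,.164)):print(row(T,(*(b+l*u),z),Rdown(5)))
```

```text
[0.61378588 0.25228621 0.35594243]
[-0.0018  0.0058  0.0243 -0.0003  0.0004  0.0001]
[ 0.3532  0.0059  0.0241 -0.0003  0.0004  0.0001]
[ 0.3533  0.0059  0.0908 -0.0003  0.0004  0.0001]
[ 0.32    0.0059  0.1942 -0.0003  0.0004  0.0001]
```

Request:
servo_tool:
  motion:
    - [0.09, 0.003, 0.02, 0, 0, 0, 0]
    - [0.18, 0.006, 0.024, 0, 0, 0, 0]
    - [0.27, 0.006, 0.024, 0, 0, 0, 0]
    - [0.34, 0.006, 0.024, 0, 0, 0, 0]
    - [0.353, 0.006, 0.03, 0, 0, 0, 0]
    - [0.353, 0.006, 0.05, 0, 0, 0, 0]
    - [0.353, 0.006, 0.07, 0, 0, 0, 0]
    - [0.353, 0.006, 0.08, 0, 0, 0, 0]
    - [0.353, 0.006, 0.09, 0, 0, 0, 0]
    - [0.349, 0.006, 0.1, 0, 0, 0, 0]
    - [0.345, 0.006, 0.11, 0, 0, 0, 0]
    - [0.341, 0.006, 0.12, 0, 0, 0, 0]
    - [0.337, 0.006, 0.13, 0, 0, 0, 0]
    - [0.337, 0.006, 0.13, 0, 0, 0, 0]

```text
t: 9.12
tool_pos: [0.5372, 0.2422, 0.1553]
eef_rot: [-2.907, 1.569, 0.322]
contact_force: [-1.4, 0.6, -0.4]
gripper_width: 0.0003
```

Run:
```python
from plan import *
for n in('side',): save(cap(n),n+'8')
T=toolpose();print(T[:3,3])
crop('side8',220,100,380,230,4,'c8')
```

```text
[0.53730708 0.242211   0.15513109]
```

View pics/c8.png

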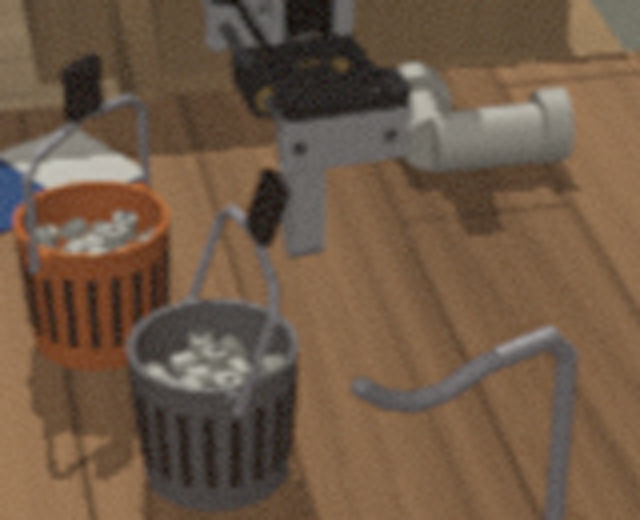

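Request:
servo_tool:
  motion:
    - [-0.004, 0, 0.01, 0, 0, 0, 0]
    - [-0.008, 0, 0.02, 0, 0, 0, 0]
    - [-0.011, 0, 0.03, 0, 0, 0, 0]
    - [-0.014, 0, 0.04, 0, 0, 0, 0]
    - [-0.016, 0, 0.05, 0, 0, 0, 0]
    - [-0.017, 0, 0.058, 0, 0, 0, 0]
    - [-0.017, 0, 0.062, 0, 0, 0, 0]
    - [-0.017, 0, 0.062, 0, 0, 0, 0]

```text
t: 10.18
tool_pos: [0.5002, 0.239, 0.1651]
eef_rot: [-2.901, 1.569, 0.328]
contact_force: [-1.4, 0.6, 1.2]
gripper_width: 0.0007
```

Run:
```python
from plan import *
for n in('side',): save(cap(n),n+'9')
T=toolpose();print(T[:3,3])
crop('side9',220,100,380,230,4,'c9')
```

```text
[0.5003502  0.23896063 0.16511975]
```

View pics/c9.png

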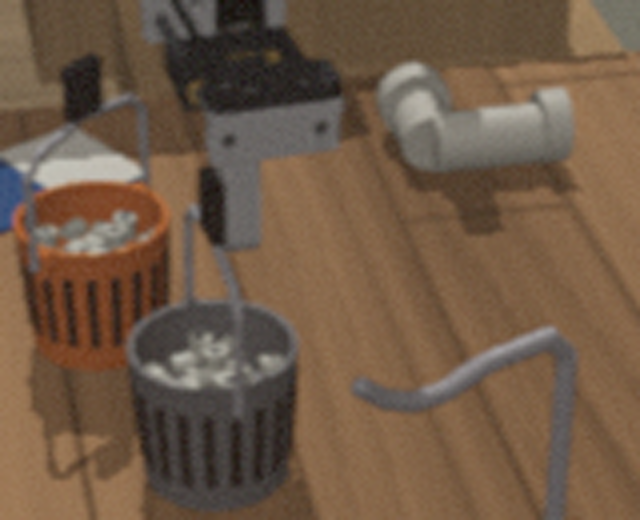

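Request:
servo_tool:
  motion:
    - [0, 0, -0.03, 0, 0, 0, 0]
    - [0, 0, -0.1, 0, 0, 0, 0]
    - [-0.08, 0, -0.15, 0, 0, 0, 40]
    - [-0.18, 0, -0.2, 0, 0, 0, 60]
    - [-0.28, 0, -0.2, 0, 0, 0, 60]
    - [-0.3, 0, -0.2, 0, 0, 0, 60]
    - [-0.3, 0, -0.2, 0, 0, 0, 60]

```text
t: 11.1
tool_pos: [0.6201, 0.2494, 0.3465]
eef_rot: [-2.943, 1.566, 0.285]
contact_force: [-1.2, 0.5, 0.3]
gripper_width: 0.0467
```

```bash
python3 - <<'E'
from plan import *
for n in('side','scene','wrist'): save(cap(n),n+'10')
T=toolpose();print(T[:3,3])
E
python3 o7.py 10 .485 .237 4 1
python3 -c "
from ov import *
cv2.imwrite('pics/ov10w.png',draw('wrist10',basket(.485,.237,np.radians(4),np.radians(1)),(130,130,430,420),2,''))"
```

```text
[0.61834248 0.24899476 0.34213942]
```

View pics/ov7.png

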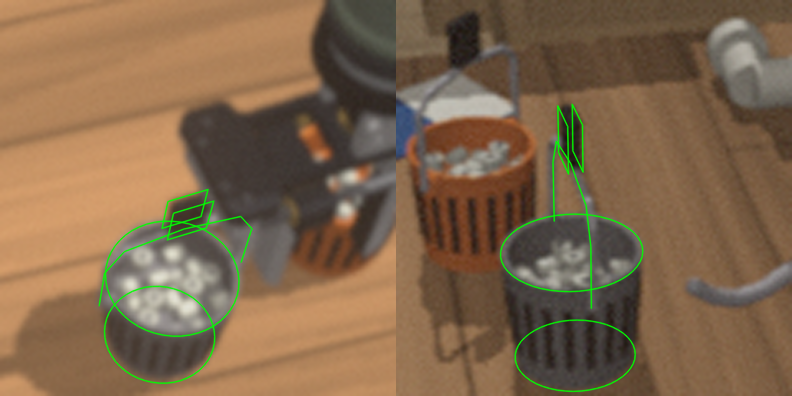

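View pics/ov10w.png

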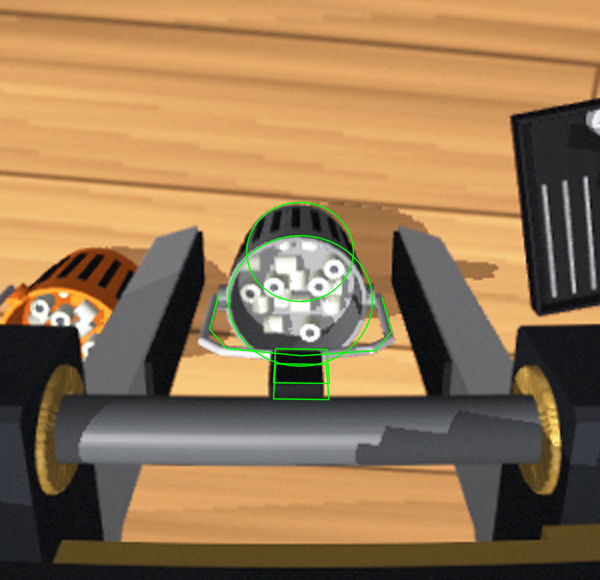

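Run:
```python
from plan import *
s=load('scene2');d=load('side10')
print('orange rim',atz(s,(395,170),.09), 'plate',tri([(s,(403,152)),(d,(220+82/4,100+88/4))]))
T=toolpose();print(T[:3,3])
np.set_printoptions(suppress=True,precision=4)
for z in(.342,.25,.184):print(row(T,(.485,.239,z),Rdown(4.5)))
```

```text
orange rim [0.42632961 0.40144619 0.09      ] plate (array([0.43389882, 0.3988977 , 0.17957264]), [np.float64(0.0007161591341835983), np.float64(0.0007161591341835669)])
[0.61834248 0.24899476 0.34213942]
[ 0.001  -0.0027  0.2228  0.0081  0.0032 -0.0004]
[ 0.1543 -0.0028  0.2223  0.0081  0.0032 -0.0004]
[ 0.2643 -0.0028  0.222   0.0081  0.0032 -0.0004]
```

Clear of the orange one. Move above, descend to just above, check.

Request:
servo_tool:
  motion:
    - [0, 0, 0.08, 0, 0, 0, 60]
    - [0, -0.003, 0.16, 0.008, 0.003, 0, 60]
    - [0, -0.003, 0.222, 0.008, 0.003, 0, 60]
    - [0.06, -0.003, 0.222, 0.008, 0.003, 0, 60]
    - [0.13, -0.003, 0.222, 0.008, 0.003, 0, 60]
    - [0.16, -0.003, 0.222, 0.008, 0.003, 0, 60]
    - [0.16, -0.003, 0.222, 0.008, 0.003, 0, 60]

```text
t: 12.12
tool_pos: [0.4855, 0.2391, 0.2466]
eef_rot: [1.389, 1.57, -1.674]
contact_force: [-1.8, 0.6, 1.5]
gripper_width: 0.06
```

Run:
```python
from plan import *
for n in('side','wrist'): save(cap(n),n+'11')
T=toolpose();print(T[:3,3])
np.set_printoptions(suppress=True,precision=4)
for z in(.184,):print(row(T,(.485,.239,z),Rdown(4.5)))
crop('side11',220,70,380,200,4,'c11')
from ov import *
cv2.imwrite('pics/ov11w.png',draw('wrist11',basket(.485,.239,np.radians(4),np.radians(1)),(130,130,430,420),2,''))
```

```text
[0.48761185 0.23971746 0.24997449]
[ 0.1099  0.0009  0.0051 -0.0001 -0.0061  0.0007]
```

View pics/c11.png

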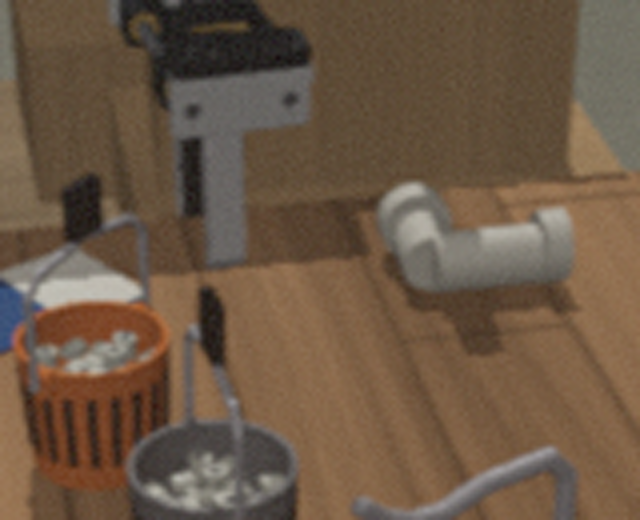

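View pics/ov11w.png

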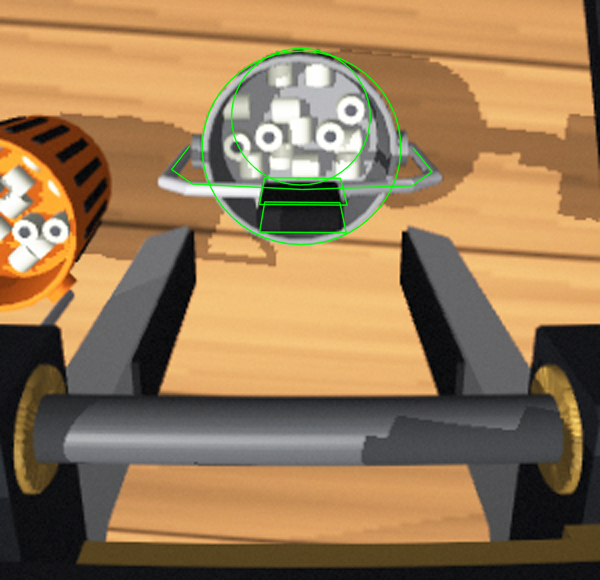

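Request:
servo_tool:
  motion:
    - [0.04, 0, 0.001, 0, 0, 0, 60]
    - [0.08, 0, 0.002, 0, 0, 0, 60]
    - [0.105, 0, 0.002, 0, 0, 0, 60]
    - [0.105, 0, 0.002, 0, 0, 0, 60]
    - [0.105, 0, 0.002, 0, 0, 0, 45]
    - [0.105, 0, 0.002, 0, 0, 0, 35]
    - [0.105, 0, 0.002, 0, 0, 0, 20]
    - [0.105, 0, 0.002, 0, 0, 0, 20]
    - [0.105, 0, 0.002, 0, 0, 0, 20]

```text
t: 13.35
tool_pos: [0.4865, 0.2393, 0.1867]
eef_rot: [-3.128, 1.565, 0.092]
contact_force: [-1.6, -0.9, 3.3]
gripper_width: 0.03
```

Run:
```python
from plan import *
for n in('side','wrist','scene'): save(cap(n),n+'12')
s=monitor.get_state();print(toolpose().round(4),s['gripper_width'],s['contact_force'])
crop('side12',220,70,380,200,4,'c12')
```

```text
[[ 6.100e-03  7.840e-02 -9.969e-01  4.865e-01]
 [ 6.000e-04 -9.969e-01 -7.840e-02  2.393e-01]
 [-1.000e+00 -1.000e-04 -6.200e-03  1.867e-01]
 [ 0.000e+00  0.000e+00  0.000e+00  1.000e+00]] 0.02956826144541692 [-0.91071445 -2.05729756  3.52851258]
```

View pics/c12.png

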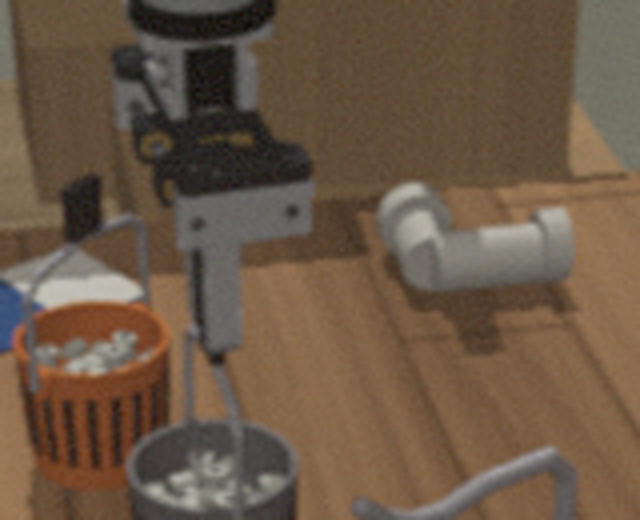

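View pics/wrist12.png

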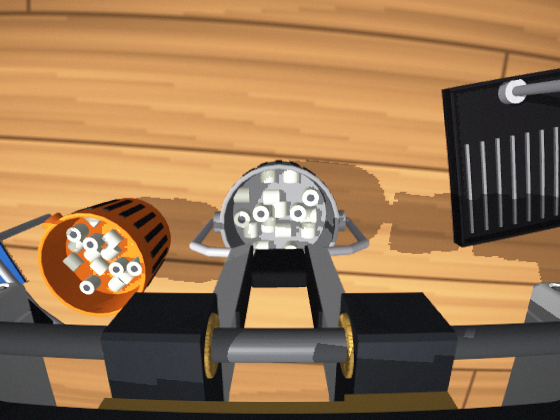

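Request:
servo_tool:
  motion:
    - [-0.01, 0, 0, 0, 0, 0, 20]
    - [-0.03, 0, 0, 0, 0, 0, 20]
    - [-0.06, 0, 0, 0, 0, 0, 20]
    - [-0.09, 0, 0, 0, 0, 0, 20]
    - [-0.12, 0, 0, 0, 0, 0, 20]
    - [-0.145, 0, 0, 0, 0, 0, 20]
    - [-0.155, 0, 0, 0, 0, 0, 20]
    - [-0.155, 0, 0, 0, 0, 0, 20]

```text
t: 14.5
tool_pos: [0.4858, 0.2395, 0.2796]
eef_rot: [-3.022, 1.565, 0.198]
contact_force: [-1.8, 0.7, -5.2]
gripper_width: 0.0298
```

Run:
```python
from plan import *
for n in('side','wrist','scene'): save(cap(n),n+'13')
s=monitor.get_state();T=toolpose();print(T[:3,3].round(4),s['gripper_width'],s['contact_force'],s['joint_positions'].round(2))
np.set_printoptions(suppress=True,precision=4)
a=np.radians(17);u=np.array([np.cos(a),np.sin(a)]);b=np.array([.5478,-.0097])
for p,y in(((.415,.10,.28),10),((*(b-.13*u),.28),17),((*b,.28),17)):print(p,row(T,p,Rdown(y)))
crop('side13',200,30,400,180,4,'c13')
```

```text
[0.485  0.2393 0.2781] 0.029677095875562873 [-0.99529997  0.82605994 -5.45089368] [ 0.3   0.09  1.55 -0.    1.5   1.79]
(0.415, 0.1, 0.28) [-0.0036  0.2222  0.1345 -0.0917 -0.003  -0.0001]
(np.float64(0.42348038172480534), np.float64(-0.04770832161395578), 0.28) [-0.0036  0.4688  0.1397 -0.2084 -0.003  -0.0003]
(np.float64(0.5478), np.float64(-0.0097), 0.28) [-0.003   0.4219 -0.0718 -0.2084 -0.003  -0.0003]
```

View pics/c13.png

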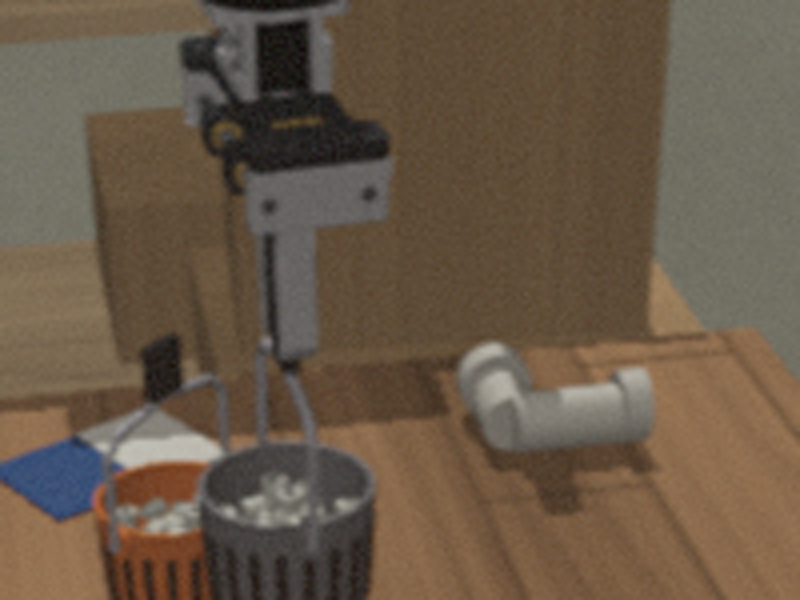

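Request:
servo_tool:
  motion:
    - [0, 0.01, 0.01, 0, 0, 0, 20]
    - [0, 0.035, 0.03, -0.01, 0, 0, 20]
    - [0, 0.07, 0.055, -0.03, 0, 0, 20]
    - [0, 0.11, 0.08, -0.05, 0, 0, 20]
    - [0, 0.15, 0.105, -0.07, 0, 0, 20]
    - [0, 0.19, 0.125, -0.09, 0, 0, 20]
    - [0, 0.23, 0.135, -0.11, 0, 0, 20]
    - [0, 0.27, 0.14, -0.13, 0, 0, 20]
    - [0, 0.31, 0.14, -0.15, 0, 0, 20]
    - [0, 0.35, 0.14, -0.17, 0, 0, 20]
    - [0, 0.39, 0.14, -0.19, 0, 0, 20]
    - [0, 0.425, 0.14, -0.2, 0, 0, 20]
    - [0, 0.45, 0.14, -0.208, 0, 0, 20]
    - [0, 0.465, 0.14, -0.208, 0, 0, 20]
    - [0, 0.469, 0.14, -0.208, 0, 0, 20]
    - [0, 0.469, 0.14, -0.208, 0, 0, 20]

```text
t: 16.65
tool_pos: [0.4237, -0.0474, 0.2785]
eef_rot: [3.123, 1.566, 0.277]
contact_force: [-2.1, 1.7, -5.3]
gripper_width: 0.0295
```

Run:
```python
from plan import *
for n in('side','wrist','scene'): save(cap(n),n+'14')
s=monitor.get_state();T=toolpose();print(T[:3,3].round(4),s['gripper_width'],s['contact_force'],s['joint_positions'].round(2))
np.set_printoptions(suppress=True,precision=4)
a=np.radians(17);u=np.array([np.cos(a),np.sin(a)]);b=np.array([.5478,-.0097])
for p,y in(((*b,.28),17),):print(p,row(T,p,Rdown(y)))
crop('side14',200,100,400,250,4,'c14');crop('scene14',150,120,350,270,4,'c14b')
```

```text
[ 0.4239 -0.0472  0.2785] 0.029793669292993968 [-1.721533    0.96950588 -4.62059912] [-0.32 -0.17  1.8   0.    1.5   0.96]
(np.float64(0.5478), np.float64(-0.0097), 0.28) [-0.0013  0.0007 -0.2158  0.0004 -0.0049 -0.0004]
```

View pics/c14.png

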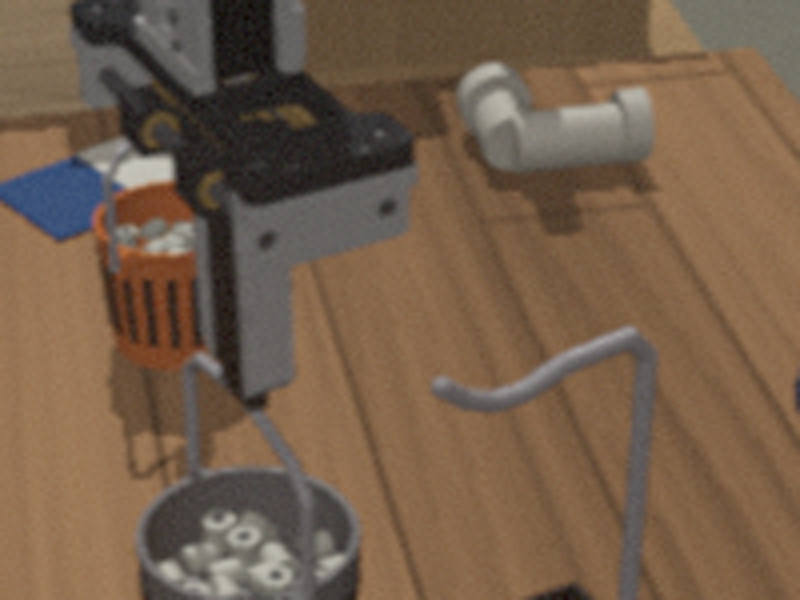

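View pics/wrist14.png

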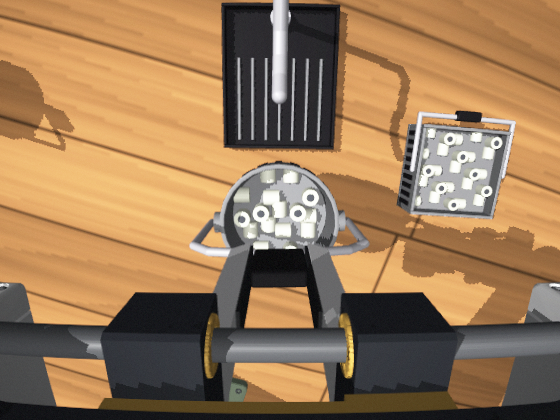

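Request:
servo_tool:
  motion:
    - [0, 0, -0.008, 0, 0, 0, 20]
    - [0, 0, -0.025, 0, 0, 0, 20]
    - [0, 0, -0.045, 0, 0, 0, 20]
    - [0, 0, -0.065, 0, 0, 0, 20]
    - [0, 0, -0.085, 0, 0, 0, 20]
    - [0, 0, -0.105, 0, 0, 0, 20]
    - [0, 0, -0.12, 0, 0, 0, 20]
    - [0, 0, -0.128, 0, 0, 0, 20]
    - [0, 0, -0.13, 0, 0, 0, 20]
    - [0, 0, -0.13, 0, 0, 0, 20]

```text
t: 18.05
tool_pos: [0.4983, -0.025, 0.2789]
eef_rot: [3.01, 1.566, 0.165]
contact_force: [-2.2, 0.9, -4.6]
gripper_width: 0.03
```

Run:
```python
from plan import *
for n in('side','wrist','scene'): save(cap(n),n+'15')
s=monitor.get_state();T=toolpose();print(T[:3,3].round(4),s['contact_force'])
np.set_printoptions(suppress=True,precision=4)
a=np.radians(17);u=np.array([np.cos(a),np.sin(a)]);b=np.array([.5478,-.0097])
for p,y in(((*b,.28),17),):print(p,row(T,p,Rdown(y)))
crop('side15',220,100,420,250,4,'c15')
```

```text
[ 0.4982 -0.025   0.279 ] [-2.39502514  0.79972257 -4.9411335 ]
(np.float64(0.5478), np.float64(-0.0097), 0.28) [-0.0012 -0.0003 -0.0864 -0.0005 -0.0048 -0.0007]
```

View pics/c15.png

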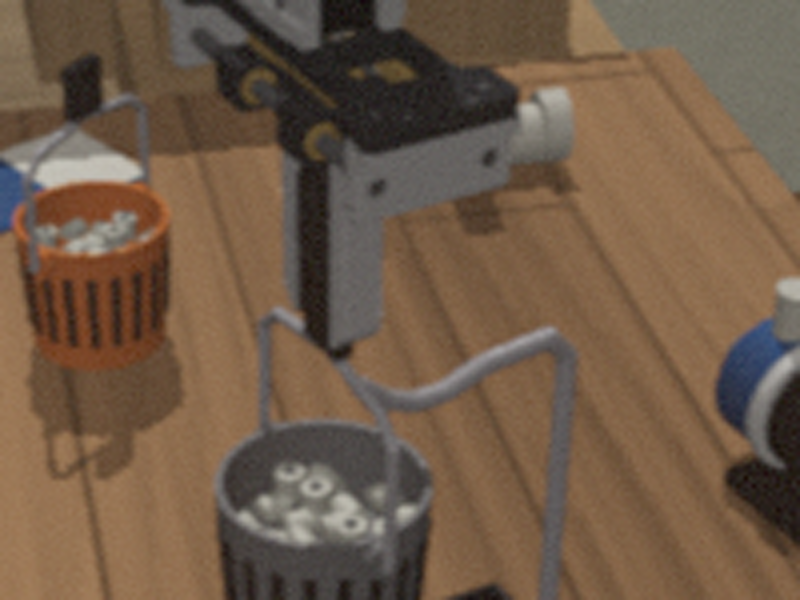

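View pics/wrist15.png

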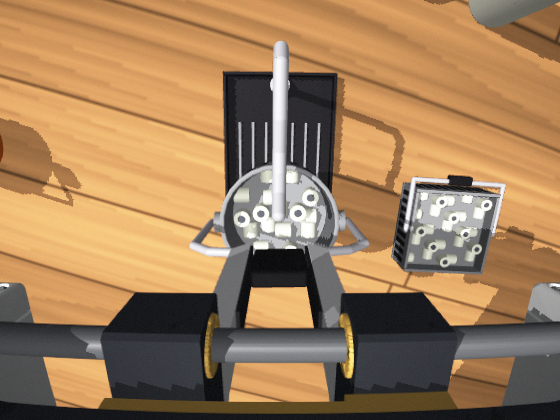

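Request:
servo_tool:
  motion:
    - [0, 0, -0.006, 0, 0, 0, 20]
    - [0, 0, -0.018, 0, 0, 0, 20]
    - [0, 0, -0.032, 0, 0, 0, 20]
    - [0, 0, -0.046, 0, 0, 0, 20]
    - [0, 0, -0.06, 0, 0, 0, 20]
    - [0, 0, -0.074, 0, 0, 0, 20]
    - [0, 0, -0.084, 0, 0, 0, 20]
    - [0, 0, -0.086, 0, 0, 0, 20]
    - [0, 0, -0.086, 0, 0, 0, 20]

```text
t: 19.32
tool_pos: [0.5478, -0.0098, 0.2791]
eef_rot: [3.029, 1.566, 0.184]
contact_force: [-1.0, 0.6, -5.0]
gripper_width: 0.0299
```

Run:
```python
from plan import *
for n in('side','wrist','scene'): save(cap(n),n+'16')
s=monitor.get_state();T=toolpose();print(T[:3,3].round(4),s['contact_force'])
crop('side16',240,100,440,250,4,'c16')
```

```text
[ 0.5476 -0.0099  0.2792] [-1.48632131  1.25199042 -3.88711607]
```

View pics/c16.png

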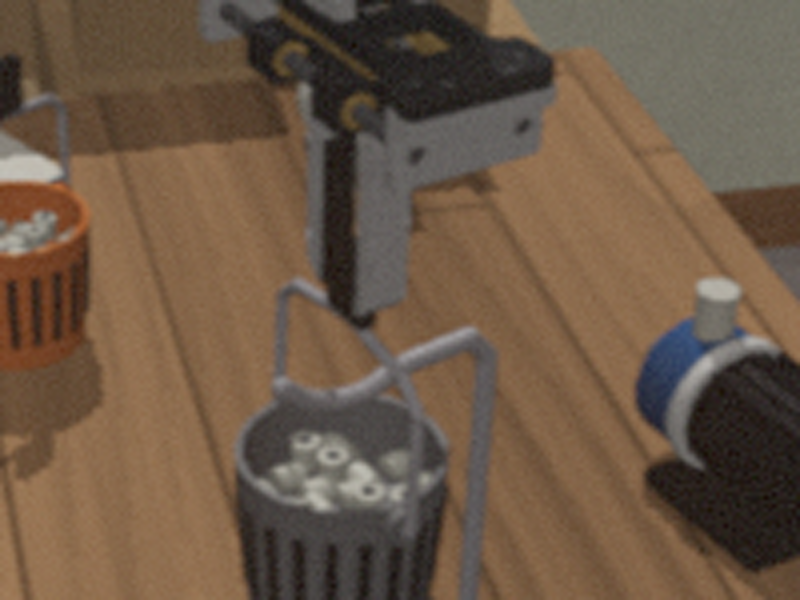

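View pics/wrist16.png

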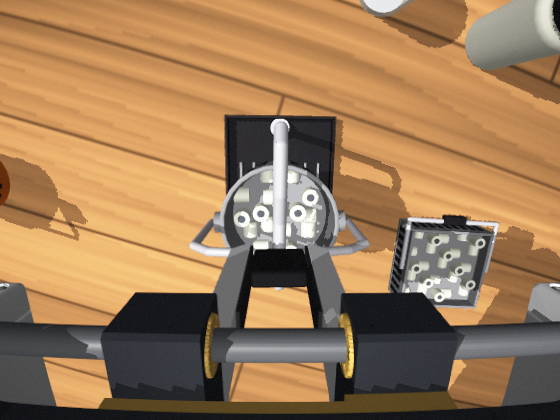

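Request:
servo_tool:
  motion:
    - [0.01, 0, 0, 0, 0, 0, 20]
    - [0.022, 0, 0, 0, 0, 0, 20]
    - [0.034, 0, 0, 0, 0, 0, 20]
    - [0.044, 0, 0, 0, 0, 0, 20]
    - [0.05, 0, 0, 0, 0, 0, 20]
    - [0.053, 0, 0, 0, 0, 0, 20]
    - [0.055, 0, 0, 0, 0, 0, 20]
    - [0.055, 0, 0, 0, 0, 0, 20]

```text
t: 20.48
tool_pos: [0.5481, -0.0098, 0.2463]
eef_rot: [3.003, 1.565, 0.158]
contact_force: [-1.9, 1.0, -4.8]
gripper_width: 0.0297
```

Run:
```python
from plan import *
for n in('side','wrist','scene'): save(cap(n),n+'17')
s=monitor.get_state();T=toolpose();print(T[:3,3].round(4),s['contact_force'])
crop('side17',240,100,440,250,4,'c17')
```

```text
[ 0.5482 -0.0098  0.2465] [-1.21825968  0.87626491 -5.84281768]
```

View pics/c17.png

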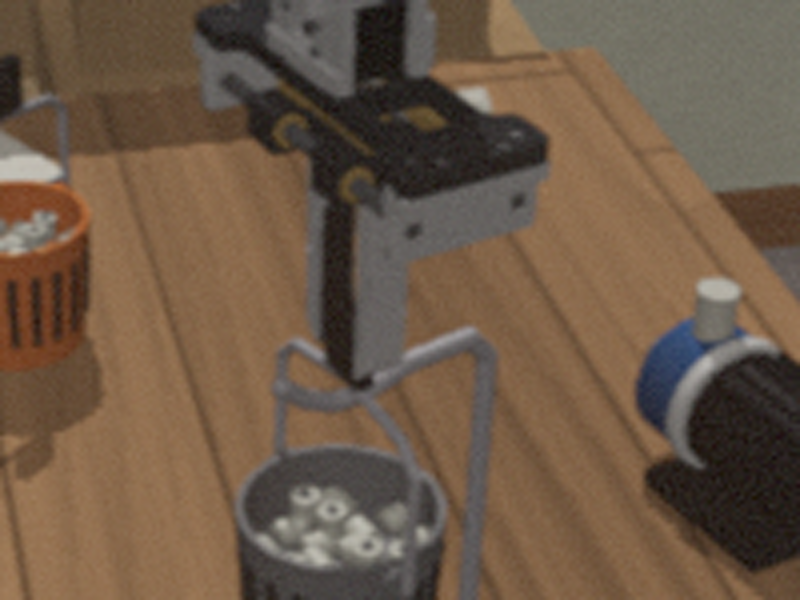

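Request:
servo_tool:
  motion:
    - [0.002, 0, 0, 0, 0, 0, 20]
    - [0.004, 0, 0, 0, 0, 0, 20]
    - [0.005, 0, 0, 0, 0, 0, 20]
    - [0.005, 0, 0, 0, 0, 0, 20]

```text
t: 21.12
tool_pos: [0.5481, -0.0098, 0.2436]
eef_rot: [2.996, 1.565, 0.151]
contact_force: [-1.7, 1.0, -2.4]
gripper_width: 0.0296
```

Force is falling: the hook starts to carry. A little more.

Request:
servo_tool:
  motion:
    - [0.001, 0, 0, 0, 0, 0, 20]
    - [0.002, 0, 0, 0, 0, 0, 20]
    - [0.002, 0, 0, 0, 0, 0, 20]

```text
t: 21.5
tool_pos: [0.5482, -0.0098, 0.2432]
eef_rot: [2.964, 1.565, 0.119]
contact_force: [-4.5, 1.4, 4.5]
gripper_width: 0.03
```

Request:
servo_tool:
  motion:
    - [-0.001, 0, 0, 0, 0, 0, 20]
    - [-0.001, 0, 0, 0, 0, 0, 32]
    - [-0.001, 0, 0, 0, 0, 0, 36]
    - [-0.001, 0, 0, 0, 0, 0, 45]
    - [-0.001, 0, 0, 0, 0, 0, 56]
    - [-0.001, 0, 0, 0, 0, 0, 56]

```text
t: 22.25
tool_pos: [0.5481, -0.0098, 0.2425]
eef_rot: [3.009, 1.566, 0.163]
contact_force: [-1.0, 0.9, 0.6]
gripper_width: 0.0559
```

Run:
```python
from plan import *
for n in('side','wrist','scene'): save(cap(n),n+'18')
s=monitor.get_state();T=toolpose();print(T[:3,3].round(4),s['contact_force'],s['gripper_width'])
crop('side18',240,100,440,250,4,'c18')
```

```text
[ 0.5481 -0.0098  0.2426] [-0.7598439  1.4496175 -0.092052 ] 0.056318462571278566
```

View pics/c18.png

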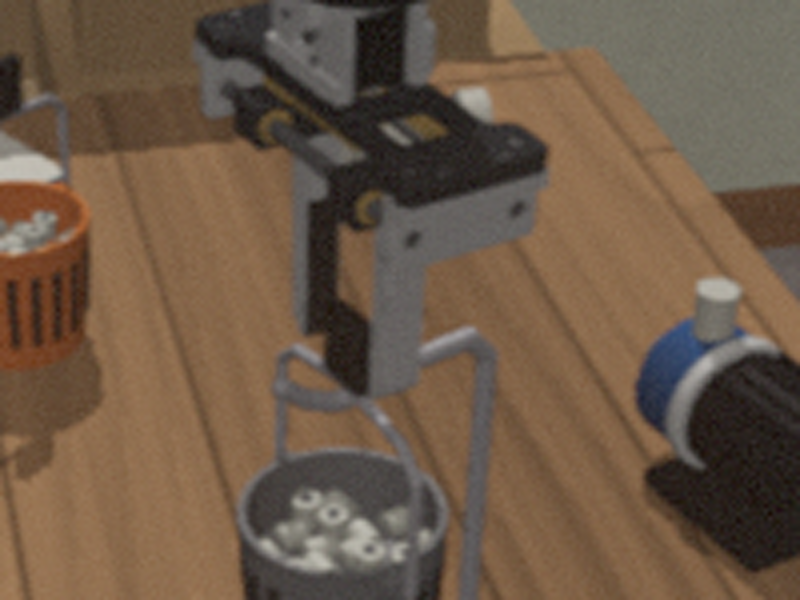

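View pics/wrist18.png

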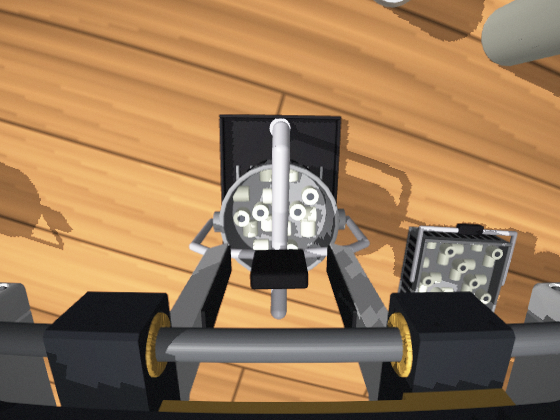

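Released and hanging in place. Rise slowly, straight up, then clear away.

Request:
servo_tool:
  motion:
    - [-0.015, 0, 0, 0, 0, 0, 56]
    - [-0.035, 0, 0, 0, 0, 0, 56]
    - [-0.06, 0, 0, 0, 0, 0, 56]
    - [-0.1, 0, 0, 0, 0, 0, 60]
    - [-0.16, 0, 0, 0, 0, 0, 60]
    - [-0.24, 0, 0, 0, 0, 0, 60]
    - [-0.28, -0.05, 0.05, 0, 0, 0, 60]
    - [-0.28, -0.14, 0.12, 0, 0, 0, 60]
    - [-0.28, -0.2, 0.15, 0, 0, 0, 60]
    - [-0.28, -0.2, 0.15, 0, 0, 0, 60]

```text
t: 23.65
tool_pos: [0.4246, 0.0802, 0.4124]
eef_rot: [2.976, 1.561, 0.134]
contact_force: [-0.5, 1.1, 0.9]
gripper_width: 0.0598
```

Run:
```python
from plan import *
from ov import *
for n in('side','wrist','scene'): save(cap(n),n+'19')
s=monitor.get_state();T=toolpose();print(s['t'],T[:3,3].round(4),s['contact_force'],s['gripper_width'])
B=basket(.5478,-.0097,np.radians(17),0,.057)
A=[draw('scene19',B,(200,160,330,300),3,''),draw('side19',B,(250,130,380,270),3,'')]
cv2.imwrite('pics/ov19.png',np.hstack(A))
```

```text
23.8 [0.4265 0.0783 0.4109] [-1.63026384 -0.20494343 -0.16425584] 0.06011377349189071
```

View pics/ov19.png

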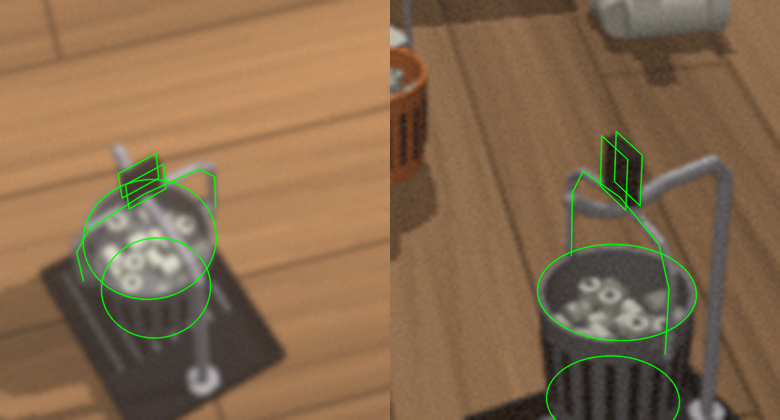

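View pics/side19.png

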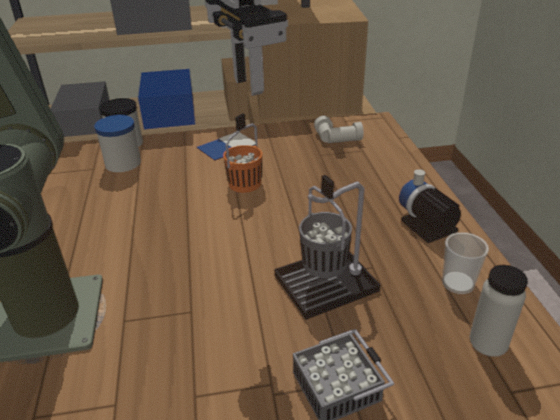

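Request:
servo_tool:
  motion:
    - [0, 0, 0, 0, 0, 0, 60]
    - [0, 0, 0, 0, 0, 0, 60]
    - [0, 0, 0, 0, 0, 0, 60]
    - [0, 0, 0, 0, 0, 0, 60]
    - [0, 0, 0, 0, 0, 0, 60]
    - [0, 0, 0, 0, 0, 0, 60]
    - [0, 0, 0, 0, 0, 0, 60]
    - [0, 0, 0, 0, 0, 0, 60]

```text
t: 24.8
tool_pos: [0.4261, 0.0786, 0.4101]
eef_rot: [3.017, 1.566, 0.172]
contact_force: [-1.7, 0.5, 0.8]
gripper_width: 0.06
```

Run:
```python
from plan import *
a=load('side19')['pixels'].astype(int);c=cap('side');save(c,'side20');b=c['pixels'].astype(int)
f=lambda q:cv2.GaussianBlur(q.astype(np.float32),(5,5),0)
for nm,(x0,y0,x1,y1) in dict(hang=(290,170,370,290),square=(285,325,395,420)).items(): print(nm,np.abs(f(a)-f(b))[y0:y1,x0:x1].max())
d=load('side2')['pixels'].astype(int)
print('square vs start',np.abs(f(d)-f(b))[325:420,285:395].mean(), 'noise',np.abs(f(a)-f(b))[325:420,285:395].mean())
# tilt estimate in side5: foot/rim silhouettes fit
from ov import *
im=None;out=[]
for tilt in(20,30,40):
    B=basket(0,0,0,0)[:2]; th=np.radians(tilt)
    R=np.array([[np.cos(th),0,-np.sin(th)],[0,1,0],[np.sin(th),0,np.cos(th)]]) # lift +x side
    B=[(l+[.044,0,0])@R.T for l in B]
    best=np.array([.445,.238,0])
    out.append(draw('side5',[l+best for l in B],(215,150,300,240),3,''))
cv2.imwrite('pics/tilt.png',np.hstack(out))
```

```text
hang 4.6875
square 20.695312
square vs start 12.082229 noise 0.6774095
```

View pics/tilt.png

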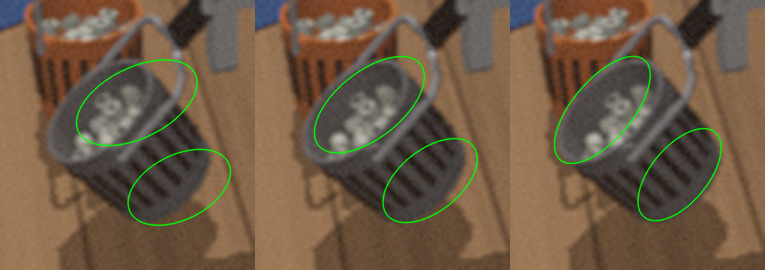

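Run:
```python
from h import *
A=[cv2.resize(load(n)['pixels'][315:420,280:400,::-1],None,fx=3,fy=3) for n in('side2','side20')]
cv2.imwrite('pics/sq.png',np.hstack(A))
g=[cv2.cvtColor(load(n)['pixels'][325:420,285:395],cv2.COLOR_RGB2GRAY) for n in('side2','side20')]
print(cv2.phaseCorrelate(np.float64(cv2.Canny(g[0],60,150)),np.float64(cv2.Canny(g[1],60,150))))
```

```text
((-0.1000095095314748, 0.1907731681771807), 0.5205912629076989)
```

View pics/sq.png

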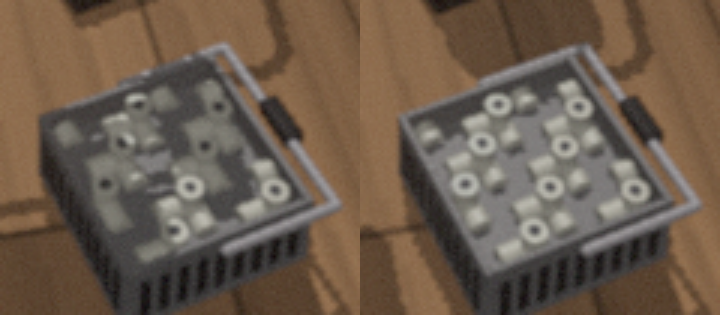

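The square basket hasn't moved; only the arm's shadow on it changed. The round basket hangs still, so I'm handing the job in.

```bash
python3 -c "
from rig import robot
print(robot.finish_job())"
```

```text
the job is handed in; nothing more can be done
None
```

The round basket hangs by its bail on the hook, and the job was handed in at about 25 s. One step went wrong on the way: my first push tipped the basket to roughly 30 degrees.

**What I did**
- I pushed the bail with closed fingers. On the first push it jammed and tipped the basket instead. I backed off slowly, and the basket settled upright again with the bail at about 27 degrees.
- The second push, with the fingers rising as they went, brought the bail to about upright. The basket stood still on the bench the whole time.
- I gripped the plate across its 30 mm width, lifted the basket level and turned it to the hook. I slid it in over the open end, lowered it until the hook took the weight, released it and moved clear.

**Last checks**
- **Hanging:** the basket matches the expected hanging pose in the scene and side views. It is level, and the view did not change over about 1 s.
- **Square basket:** it moved less than 0.2 pixels from the start picture.
- **Robot:** the gripper is clear and touches nothing.

**What remains uncertain:** the tip during the first push looks under the 35 degree limit. I judged the roughly 30 degrees by eye against an overlay that did not line up fully, so I can't rule out that it briefly went over.

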